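# Clamp a stemmed case in the bench fixture with its thumbwheel

### The job

Take the wide white case by its stem from the drying board and set it down (do not drop it) on the bed of the clamping fixture, between the sliding jaw and the V jaw, and let go of it. Then roll the fixture's thumbwheel with a fingertip, the exposed rim moving towards the jaws, until the sliding jaw has pushed the case home into the V jaw and holds it firmly there. Move the jaw by the wheel only, never by pushing on it, and leave the two narrow cases where they stand.

Things in the scene. Friction and masses are not known exactly. Their poses are not given: they have to be found in the camera images.
- fixture: Clamping fixture fixed to the bench: dark steel base plate 140 (x) x 340 (y) x 20 mm, its top is the bed. Origin: centre of the plate's underside, z up. Jaws stand at its +y end; at its -y end a grey head, 120 mm in y, whose 80 mm long face slopes 35 degrees from level, facing -x and up (outward normal (-0.574, 0, 0.819)).
- wheel_centre (a point): Centre of the thumbwheel, at (0, -100, 75) mm in the fixture's frame; axes as the fixture's. Wheel: 84 mm diameter, 16 mm wide, knurled rubber rim that grips by friction, sunk in a slot in the middle of the sloping face, its axis running up the slope; the rim stands 11 mm proud of the face over a length of 56 mm in y.
- rim_top (a point): Middle of the thumbwheel's exposed rim, its outermost point: (-24, -100, 109) mm in the fixture's frame; axes as the fixture's. The wheel does not yield when pressed. A fingertip pressed on the rim square to the sloping face with 5 to 15 N and drawn along y rolls it by friction; free rolling takes about 2 N along the rim.
- light (a point): Middle of the work light hanging over the wheel, a bar 26 x 110 (along y) x 18 mm, at (0, -105, 207) mm in the fixture's frame; axes as the fixture's. It hangs on a 12 mm post at (60, -155) mm. A tool pointing straight down at the wheel hits it; one tilted square to the sloping face passes in front of it.
- seat (a point): Point on the bed where the axis of the wide case lies when it is fully home in the V jaw: (0, 115, 20) mm in the fixture's frame; axes as the fixture's. The V jaw is fixed, steel, stands 24 mm above the bed and its notch opens to -y.
- thumbwheel (a joint): Turn of the wheel, rad, 0 to 3.6; grows as the exposed rim is rolled to the fixture's +y, towards the jaws; one radian (42 mm of rim) moves the sliding jaw 15 mm to +y. It stays where it is left. Starts at 0 to 0.8; at about 3.0 the jaw holds a case that is home in the V: the wheel stalls and the fingertip slips.
- jaw: Sliding jaw, a steel bar 74 (x) x 14 (y) mm, standing to 23 mm above the bed, driven by the wheel along the fixture's y. Origin: middle of its front (+y) face, at bed height; axes as the fixture's. The face is at y = 32 to 44 mm in the fixture's frame at the start and at 77 mm when it holds the case in the V.
- case_wide: the wide white round case, 76 mm diameter and 28 mm high, 0.11 to 0.22 kg, with a wooden stem 10 mm thick standing up from its middle to 73 mm above its underside. Origin: centre of its underside; z up
- case_a: narrow white case, 52 mm diameter, otherwise the same shape, to be left alone. Origin: centre of its underside
- case_b: a second narrow case like case_a, to be left alone. Origin: centre of its underside
- board: brown drying board fixed to the bench, 230 x 230 x 18 mm, the three cases stand on it about 110 mm apart. Origin: centre of its underside
Mind the look-alikes: they are no part of the job. Leave any black or pink look-alike of the case_wide alone.

How it is judged:
On the way, in this order (a step that is already met when the one before it is completed fails the run):
1. the wide case stands upright on the fixture's bed between the jaws, let go (horizontal distance between case_wide and seat below 0.04 m and z of case_wide in the frame of fixture below 0.023 m and angle between case_wide's own z axis and vertical below 0.1 rad and contact force between the fingers and case_wide below 0.05 N), for 0.2 s.
2. the thumbwheel has been rolled until the jaw holds the case home in the V jaw (value of joint thumbwheel above 2.87 rad and horizontal distance between case_wide and seat below 0.003 m and contact force between jaw and case_wide above 0.5 N), for 0.2 s.
At the end, for the whole second after the job is handed in: The wide case stands upright (within 3.5 degrees) and at rest on the bed, its axis within 3 mm of the seat point in the V jaw, the thumbwheel turned past 2.87 rad, and the sliding jaw pressing on the case with more than 0.5 N (all of step 2 and z of case_wide in the frame of fixture below 0.023 m and angle between case_wide's own z axis and vertical below 0.06 rad and linear speed of case_wide below 0.01 m/s); the robot touches nothing.
It fails at once if the sliding jaw is pushed by the robot instead of by the wheel (contact force between any of the fingers, the arm and jaw above 4 N).
It fails at once if the wide case is dropped (moves faster than 0.4 m/s unheld) (linear speed of case_wide above 0.4 m/s and contact force between the fingers and case_wide below 0.05 N).
It fails at once if a narrow case is moved more than 20 mm (distance of any of case_a, case_b from where it was at the start of the episode above 0.02 m).
It also fails if it takes over 64 s, if anything falls off the work surface, if the arm or the gripper's body presses on something with over 40 N, if the wrist force passes 120 N, or if a joint passes its speed limit or range.

### The arm

A 6-joint arm with a two-finger parallel gripper is mounted at the origin on the work surface. World frame = base frame: x ahead of the robot, y to its left, z up, the work surface at z = 0. Lengths are in m, angles in rad, forces in N, time in s.
With the tool pointing down it reaches from about 0.225 to 0.875 m from the base axis. Payload 3.4 kg.
Tool frame: the origin (TCP) lies between the finger pads; the fingertips stand 8 mm ahead of it and the grasp point (between the pads) lies 11 mm behind it; z points along the fingers, y is the line along which they close (so a half turn about z gives the same grasp; the last joint's range is limited). The gripper opens to 85 mm and grips with 20 to 120 N. Pads are 22 mm wide; open, the fingers measure 114 mm over their backs; the gripper's body (76 mm by 85 mm) begins 54 mm behind the grasp point. The pads swing forward as they close: fully open they stand 13 mm farther back than shut.
Start: joints at [-1.454, 0.276, 1.505, -0, 1.361, -0.121], TCP at [0.135, -0.559, 0.239] pointing down, gripper open.
Joint ranges: [-2.89, 2.89], [-0.75, 2.08], [0.22, 2.7], [-1.18, 4.32], [0.11, 2.71], [-2.7, 2.7]. Speed limits (rad/s): [2.57, 2.57, 3.14, 3.14, 3.14, 3.14].

### API

Orientations are given as [roll, pitch, yaw] about the fixed x, y, z axes, in that order (R = Rz(yaw) Ry(pitch) Rx(roll)).
In Python, from bench import manip gives the robot as it stands.
- The arm moves only by the tool send_rows, never from a script. Its argument "increments" is a list of rows, each an object with "translation": the shift along the tool's x, y, z in units of 15 cm (1.0 is 15 cm), a list of three; "twist": the turn, a rotation vector about the tool's x, y, z in units of 2 pi rad (1.0 is 2 pi rad), a list of three. A call has 1 to 5 rows; each row shifts and turns the commanded pose from where the row before left it, along the tool's axes as they then stand; what a row does not reach is not made up. A row lasts 1/8 s, in which the tool goes at most 62.5 mm and 10.7 degrees, less where a joint would pass 70% of its speed; a pose out of reach is approached as far as the arm can. A call with a number of a shift or a turn outside -1 to 1 is refused whole. A call with a gripper value outside its range is refused whole. "fingers" is the finger opening in mm, from 0 to 85.4, set as the call begins (left out, the last holds). The fingers move at their own pace and stop on an object; "grip_force" is the grip in N (left out, the last holds). Time passes only in rows, so rows that do not move let the fingers close. It gives the time, the measured TCP pose, the force, the opening and the grip force at its end, in the units of the state.
- manip.observe(): the state, without advancing time (a new reading comes with each control period).
- manip.camera(name): name is "scene" or "top" or "wrist"; returns a dict with "image" (480x640x3 uint8, red, green, blue), "z_map" (480x640 float32, m along the optical axis (not along the pixel's ray), 0 where there is no reading), "K" (3x3 intrinsics, pixels), "R" (3x3) and "t" (3): a world point X has camera coordinates R X + t; the wrist camera has in their place "hand_eye" (4x4, takes a point from camera to tool coordinates, whose origin is the TCP and whose axes are the flange's). Camera axes: x right, y down, z forward; pixel columns grow to the right and rows downward; lengths in m; the calibration is good to about 2 mm. A picture is of the moment at which its call begins: read the wrist's pose just before it.
- manip.finish_job(): hands the job in; it is judged then, once.
The state is a dict: "clock": time; "q": joint angles; "joint_velocities": joint speeds; "joint_torque": joint torques, N m; "ee_pos": TCP position; "tool_rot": TCP orientation; "contact_force": force on the tool from outside, world axes, zero at the start; "ft_torque": the same for the moment, N m; "gripper_width": opening from 0.0 (shut) to 1.0 (fully open); "gripper_force": force on a finger pad.
Only numpy, scipy, OpenCV 4.12 (cv2) and the standard library are available. Lean on these libraries where they do the work, as an engineer would, in place of code of your own. Each camera call takes 0.05 s, during which the arm holds its last target. There are 200 camera calls.

## Working session

There is one attempt and no reset: what is moved stays moved. The work goes in short steps, Python scripts to look and compute and a tool call to move; the robot and the scene stay as the last step left them, time stands still between calls to the robot, and variables do not carry over. Pictures are saved under pics/ and viewed, at most 10 in all, crops included, and the job is handed in when it is done.

Besides the shell and the picture viewer there is one more tool, called after ">>>" by a JSON object that holds its "fn" and its "kwargs". send_rows: Moves the arm, as the interface text tells. Its arguments: {"type":"object","properties":{"increments":{"type":"array","items":{"type":"object","properties":{"translation":{"type":"array","items":{"type":"number"}},"twist":{"type":"array","items":{"type":"number"}}}}},"fingers":{"type":"number"},"grip_force":{"type":"number"}},"required":["increments"]}

```bash
mkdir -p pics
cat > h.py <<'E'
import numpy as np, cv2
from bench import manip
def world(c):
    z=c["z_map"];K=np.array(c["K"]);v,u=np.mgrid[:480,:640]
    P=np.stack([(u-K[0,2])/K[0,0]*z,(v-K[1,2])/K[1,1]*z,z],-1)
    R=np.array(c["R"]);t=np.array(c["t"])
    return (P-t)@R   # R^T (P-t)
def proj(c,X):
    p=np.array(c["K"])@(np.array(c["R"])@np.array(X)+np.array(c["t"]));return p[:2]/p[2]
def save(c,n):cv2.imwrite(f"pics/{n}.png",np.ascontiguousarray(c["image"][:,:,::-1]))
E
python3 - <<'E'
from h import *
a=manip.camera("top");b=manip.camera("scene")
np.savez("top0.npz",**a);np.savez("scene0.npz",**b)
save(a,"top0");save(b,"scene0");print(manip.observe())
E
```

```text
{'clock': 0.1, 'q': array([-1.45398482e+00,  2.76564392e-01,  1.50598600e+00,  4.10094895e-05,
        1.36072415e+00, -1.20996383e-01]), 'joint_velocities': array([ 0.00133602, -0.00174301, -0.00130377,  0.00184446, -0.00013777,
       -0.00061818]), 'joint_torque': array([ 1.62060147e-03, -4.17697227e+01, -2.46405637e+01, -1.28153542e-04,
        5.84154957e-03,  2.55173717e-06]), 'ee_pos': array([ 0.13541225, -0.55836435,  0.23851578]), 'tool_rot': array([-3.13992790e+00, -2.42806697e-04,  2.37799105e-01]), 'contact_force': array([-0.37133812,  0.41394177, -0.07304092]), 'ft_torque': array([ 0.01301056, -0.00148875, -0.02466579]), 'gripper_force': 0.0, 'gripper_width': 1.000399071686037}
```

View pics/top0.png

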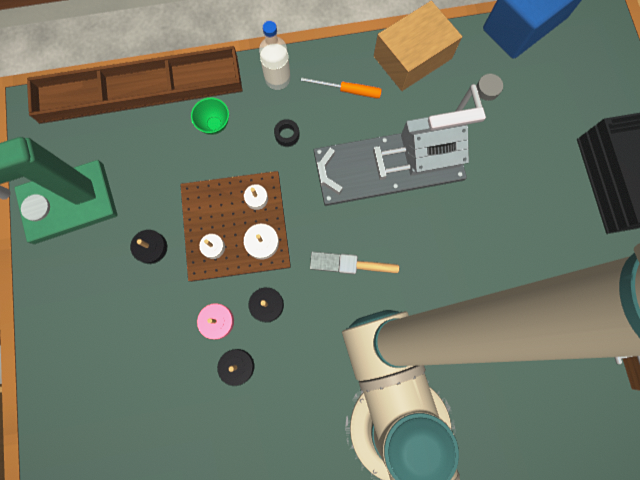

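View pics/scene0.png

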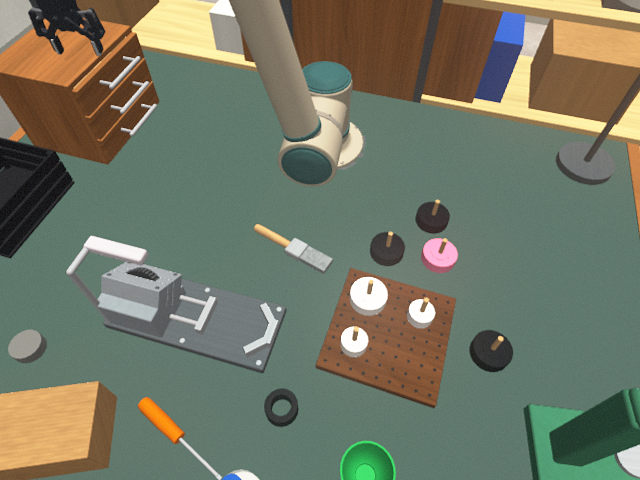

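The scene camera agrees with the top view. The wide white case is at top (261,240). Possible mix-ups are the narrow white cases at (255,196) and (211,245), the pink one at (214,321), and the black ones at (266,304), (235,367) and (148,246). By the description I choose (261,240), because it is white and the widest. The fixture's jaws point left in the top image, and the wheel is at (442,149).

Run:
```python
from h import *
a=dict(np.load("top0.npz"));W=world(a);im=a["image"].astype(int)
b=dict(np.load("scene0.npz"));Wb=world(b);ib=b["image"].astype(int)
def fit(P):
    P=P.astype(np.float32); return cv2.minEnclosingCircle(P)
for nm,W_,i_,seeds in (("top",W,im,[(261,240),(255,196),(211,245)]),("scene",Wb,ib,[(369,295),(421,313),(354,341)])):
    m0=(i_.min(-1)>150)
    n,l,s,c=cv2.connectedComponentsWithStats(m0.astype(np.uint8))
    for (u,v) in seeds:
        sub=l[v-12:v+12,u-12:u+12];k=np.bincount(sub[sub>0]).argmax()
        P=W_[l==k];z=np.median(P[:,2]);Q=P[abs(P[:,2]-0.046)<.004]
        (cx,cy),r=fit(Q[:,:2]); print(nm,(u,v),len(Q),"zmed",z.round(4),"c",round(cx,4),round(cy,4),"r",round(r,4),"mean",Q.mean(0).round(4))
    box=W_.copy()
    roi=np.zeros((480,640),bool)
    if nm=="top": roi[110:215,305:480]=1
    else: roi[225:380,90:300]=1
    m=roi&(abs(W_[...,2]-.020)<.005)
    m=cv2.morphologyEx(m.astype(np.uint8),cv2.MORPH_OPEN,np.ones((3,3)))
    n,l,s,c=cv2.connectedComponentsWithStats(m);k=1+s[1:,4].argmax()
    P=W_[l==k]; print(nm,"plate z",np.median(P[:,2]),len(P)); r=cv2.minAreaRect(P[:,:2].astype(np.float32));print(r, cv2.boxPoints(r).round(4).tolist())
    for p in [(320,150),(380,160),(442,149)] if nm=="top" else [(265,330),(205,312),(145,272)]: print(p,W_[p[1],p[0]].round(4))
s=cv2.resize(a["image"][170:290,170:300,::-1].astype(np.uint8),None,fx=4,fy=4,interpolation=2)
f=cv2.resize(a["image"][75:215,305:515,::-1].astype(np.uint8),None,fx=3.4,fy=3.4,interpolation=2)
cv2.imwrite("pics/crop1.png",s);cv2.imwrite("pics/crop2.png",f)
```

```text
top (261, 240) 839 zmed 0.0458 c 0.4465 0.2269 r 0.0382 mean [0.4457 0.2267 0.046 ]
top (255, 196) 339 zmed 0.0461 c 0.5509 0.2236 r 0.0262 mean [0.5495 0.2234 0.0461]
top (211, 245) 361 zmed 0.0459 c 0.4546 0.3355 r 0.0264 mean [0.4535 0.3352 0.0458]
top plate z 0.019958164795564334 4395
((0.5831129550933838, -0.09719790518283844), (0.141328826546669, 0.33981239795684814), 0.38560572266578674) [[0.5113000273704529, 0.0722000002861023], [0.5135999917984009, -0.26759999990463257], [0.6549000144004822, -0.26660001277923584], [0.6525999903678894, 0.07320000231266022]]
(320, 150) [0.6446 0.0582 0.0182]
(380, 160) [ 0.5868 -0.072   0.0417]
(442, 149) [ 0.5628 -0.1941  0.1119]
scene (369, 295) 848 zmed 0.0478 c 0.4455 0.2287 r 0.0388 mean [0.4483 0.2285 0.0475]
scene (421, 313) 394 zmed 0.0478 c 0.453 0.337 r 0.0266 mean [0.4563 0.3375 0.0476]
scene (354, 341) 439 zmed 0.0478 c 0.5495 0.2255 r 0.026 mean [0.5524 0.2254 0.0475]
scene plate z 0.021522822171719597 5013
((0.5806365013122559, -0.0432131364941597), (0.14219869673252106, 0.23526327311992645), 0.8173701763153076) [[0.5078999996185303, 0.07339999824762344], [0.5112000107765198, -0.16179999709129333], [0.6534000039100647, -0.1597999930381775], [0.6500999927520752, 0.07540000230073929]]
(265, 330) [0.5729 0.052  0.023 ]
(205, 312) [ 0.5804 -0.0691  0.0443]
(145, 272) [ 0.565  -0.1863  0.1142]
```

View pics/crop1.png

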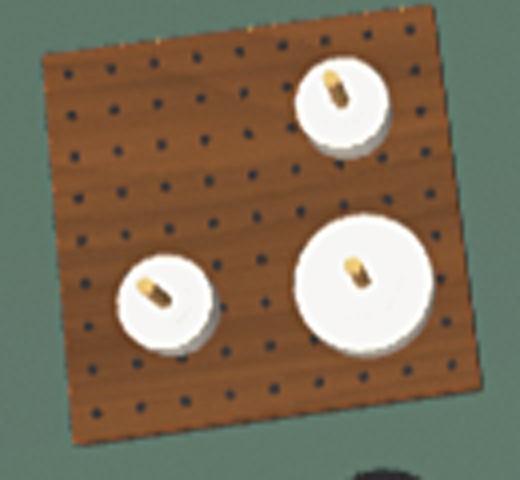

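View pics/crop2.png

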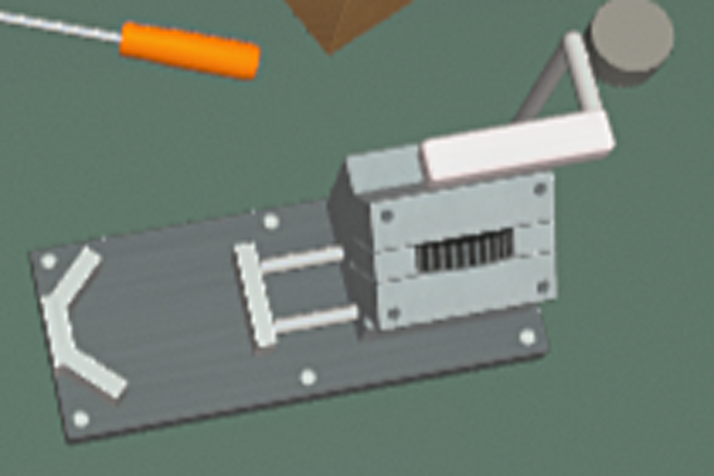

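Crop 1 confirms the choice: the disc at crop (364,284) is clearly wider than the other two, and the measured radius of 38 mm matches the 76 mm diameter. Crop 2 shows the wheel at (465,250), the light bar behind it, the jaw at (255,295) and the V at left.
The measured plate is 141 x 340 mm at z = 20 mm, as it should be. That puts the fixture centre near (0.582, -0.096) with a yaw of about 0.009.

>>> {"fn": "send_rows", "kwargs": {"increments": [{"translation": [0,0,0],"twist": [0,0,0.019]},{"translation": [0,0,0],"twist": [0,0,0.019]},{"translation": [0.13,-0.33,0],"twist": [0,0,0]},{"translation": [0.13,-0.33,0],"twist": [0,0,0]},{"translation": [0.13,-0.33,0],"twist": [0,0,0]}], "fingers": 50, "grip_force": 40}}

```text
clock: 0.72
ee_pos: [0.1945, -0.4093, 0.2397]
tool_rot: [3.141, -0.001, -0.002]
contact_force: [1.7, 0.8, 0.9]
gripper_width: 0.591
gripper_force: 0.0
```

>>> {"fn": "send_rows", "kwargs": {"increments": [{"translation": [0.13,-0.33,0],"twist": [0,0,0]},{"translation": [0.13,-0.33,0],"twist": [0,0,0]},{"translation": [0.13,-0.33,0],"twist": [0,0,0]},{"translation": [0.13,-0.33,0],"twist": [0,0,0]},{"translation": [0.13,-0.33,0],"twist": [0,0,0]}]}}

```text
clock: 1.35
ee_pos: [0.292, -0.1613, 0.2392]
tool_rot: [3.142, -0.001, -0.002]
contact_force: [1.5, -0.9, -0.0]
gripper_width: 0.586
gripper_force: 0.0
```

>>> {"fn": "send_rows", "kwargs": {"increments": [{"translation": [0.13,-0.33,0],"twist": [0,0,0]},{"translation": [0.13,-0.33,0],"twist": [0,0,0]},{"translation": [0.13,-0.33,0],"twist": [0,0,0]},{"translation": [0.13,-0.33,0],"twist": [0,0,0]},{"translation": [0.13,-0.33,0],"twist": [0,0,0]}]}}

```text
clock: 1.98
ee_pos: [0.3897, 0.0862, 0.2392]
tool_rot: [3.141, -0.0, -0.0]
contact_force: [-0.0, -0.5, -0.1]
gripper_width: 0.585
gripper_force: 0.0
```

>>> {"fn": "send_rows", "kwargs": {"increments": [{"translation": [0.125,-0.315,0],"twist": [0,0,0]},{"translation": [0.125,-0.315,0],"twist": [0,0,0]},{"translation": [0.125,-0.315,0],"twist": [0,0,0]},{"translation": [0,0,0],"twist": [0,0,0]}]}}

```text
clock: 2.48
ee_pos: [0.4468, 0.2289, 0.2384]
tool_rot: [-3.141, 0.001, 0.003]
contact_force: [-0.3, -0.8, -0.4]
gripper_width: 0.587
gripper_force: 0.0
```

```bash
cat >> h.py <<'E'
from scipy.spatial.transform import Rotation as Rn
def wristworld(o,c):
    z=c["z_map"];K=np.array(c["K"]);v,u=np.mgrid[:480,:640]
    P=np.stack([(u-K[0,2])/K[0,0]*z,(v-K[1,2])/K[1,1]*z,z],-1);H=np.array(c["hand_eye"])
    P=P@H[:3,:3].T+H[:3,3]
    return P@Rn.from_euler("xyz",o["tool_rot"]).as_matrix().T+o["ee_pos"]
E
python3 - <<'E'
from h import *
o=manip.observe();c=manip.camera("wrist");save(c,"w1");W=wristworld(o,c)
print(o["ee_pos"],o["tool_rot"])
d=np.hypot(W[...,0]-.446,W[...,1]-.228);ok=c["z_map"]>.05
im=c["image"].astype(int)
disc=ok&(d<.06)&(abs(W[...,2]-.046)<.005)&(im.min(-1)>140)
stem=ok&(d<.03)&(W[...,2]>.06)&(W[...,2]<.1)
for n,m in(("disc",disc),("stem",stem)):
    P=W[m];print(n,len(P),P.mean(0).round(4),P.min(0).round(4),P.max(0).round(4))
    print(cv2.minEnclosingCircle(P[:,:2].astype(np.float32)))
t=W[stem&(W[...,2]>.086)];print(len(t),t.mean(0))
E
```

```text
[0.44678816 0.22892934 0.23844796] [-3.14089655e+00  5.00266469e-04  2.93782070e-03]
disc 6824 [0.4454 0.229  0.0457] [0.4065 0.1915 0.0415] [0.4813 0.2666 0.0488]
((0.44372543692588806, 0.22897644340991974), 0.03791409358382225)
stem 293 [0.4454 0.229  0.0839] [0.4388 0.2241 0.0602] [0.4491 0.2337 0.0919]
((0.44359228014945984, 0.22893373668193817), 0.005228538066148758)
184 [0.44404045 0.22898353 0.0901683 ]
```

View pics/w1.png

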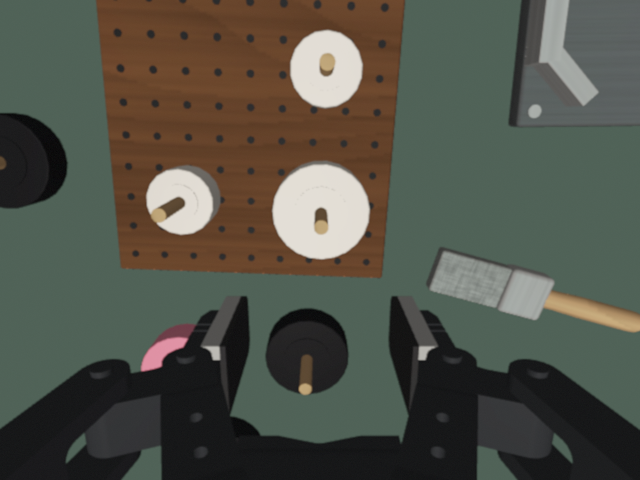

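The wrist view shows the wide case's disc at (321,210) with the stem tip at (321,228). The stem is at (0.444, 0.229) and its top is at 0.091, as it should be (18 + 73 mm).

>>> {"fn": "send_rows", "kwargs": {"increments": [{"translation": [-0.02,0,0.3],"twist": [0,0,0]},{"translation": [0,0,0.3],"twist": [0,0,0]},{"translation": [0,0,0.3],"twist": [0,0,0]},{"translation": [0,0,0.27],"twist": [0,0,0]},{"translation": [0,0,0],"twist": [0,0,0]}]}}

```text
clock: 3.15
ee_pos: [0.4398, 0.2239, 0.0615]
tool_rot: [3.139, 0.008, -0.002]
contact_force: [-0.7, 0.1, 0.3]
gripper_width: 0.582
gripper_force: 0.0
```

>>> {"fn": "send_rows", "kwargs": {"increments": [{"translation": [0,0,0],"twist": [0,0,0]},{"translation": [0,0,0],"twist": [0,0,0]},{"translation": [0,0,0],"twist": [0,0,0]},{"translation": [0,0,0],"twist": [0,0,0]},{"translation": [0,0,0],"twist": [0,0,0]}], "fingers": 0, "grip_force": 40}}

```text
clock: 3.78
ee_pos: [0.4443, 0.2265, 0.0655]
tool_rot: [-3.141, -0.004, -0.001]
contact_force: [-0.4, -0.6, 6.6]
gripper_width: 0.104
gripper_force: 39.4
```

>>> {"fn": "send_rows", "kwargs": {"increments": [{"translation": [0,0,-0.08],"twist": [0,0,0]},{"translation": [0,0,-0.15],"twist": [0,0,0]},{"translation": [0,0,-0.15],"twist": [0,0,0]},{"translation": [0,0,-0.15],"twist": [0,0,0]},{"translation": [0,0,0],"twist": [0,0,0]}]}}

```text
clock: 4.4
ee_pos: [0.4441, 0.2266, 0.1452]
tool_rot: [-3.14, -0.004, -0.001]
contact_force: [-0.5, -0.2, -0.8]
gripper_width: 0.106
gripper_force: 39.1
```

>>> {"fn": "send_rows", "kwargs": {"increments": [{"translation": [0.1,0.16,0],"twist": [0,0,0]},{"translation": [0.22,0.36,0],"twist": [0,0,0]},{"translation": [0.25,0.4,0],"twist": [0,0,0]},{"translation": [0.22,0.35,0],"twist": [0,0,0]},{"translation": [0.12,0.21,0],"twist": [0,0,0]}]}}

```text
clock: 5.03
ee_pos: [0.5754, 0.0089, 0.1421]
tool_rot: [3.141, 0.001, -0.003]
contact_force: [-1.1, 0.8, -0.8]
gripper_width: 0.104
gripper_force: 39.3
```

>>> {"fn": "send_rows", "kwargs": {"increments": [{"translation": [0,0,0],"twist": [0,0,0]},{"translation": [0,0,0],"twist": [0,0,0]}]}}

```text
clock: 5.28
ee_pos: [0.5732, 0.0121, 0.1421]
tool_rot: [-3.141, 0.003, -0.001]
contact_force: [0.1, -0.2, -2.1]
gripper_width: 0.103
gripper_force: 39.3
```

Run:
```python
from h import *
o=manip.observe();c=manip.camera("wrist");save(c,"w2");W=wristworld(o,c)
print(o["ee_pos"],o["tool_rot"],o["contact_force"])
b=manip.camera("scene");np.savez("scene1.npz",**b);save(b,"s1")
im=c["image"].astype(int);ok=c["z_map"]>.02
d=np.hypot(W[...,0]-o["ee_pos"][0],W[...,1]-o["ee_pos"][1])
m=ok&(d<.05)&(im.min(-1)>140)&(W[...,2]>.09);P=W[m];print(len(P),P.mean(0),P.min(0),P.max(0),np.median(P[:,2]))
print(cv2.minEnclosingCircle(P[:,:2].astype(np.float32)))
# V jaw and jaw tops
for nm,lo in(("top43/44",.038),):
    m=ok&(W[...,2]>.038)&(W[...,2]<.05);n,l,s,cc=cv2.connectedComponentsWithStats(m.astype(np.uint8))
    for k in range(1,n):
        if s[k,4]>150:
            P=W[l==k];print(s[k],P.mean(0).round(4),cv2.minAreaRect(P[:,:2].astype(np.float32)))
```

```text
[0.57318947 0.01206936 0.14214129] [-3.14075879e+00  3.04975493e-03 -1.39496591e-03] [ 0.11125462 -0.20448921 -2.06878436]
17316 [0.58475449 0.01316283 0.12272964] [ 0.53461322 -0.02457711  0.11767703] [0.60994415 0.05076186 0.17928004] 0.12214165933153903
((0.5724542140960693, 0.013177294284105301), 0.03800097852945328)
[ 570  108   48  192 2673] [ 0.5958 -0.1353  0.0442] ((0.5933352112770081, -0.13620246946811676), (0.10498083382844925, 0.005218628793954849), 1.2956373691558838)
[ 207  134   83  142 4123] [0.5975 0.0575 0.0434] ((0.5964534282684326, 0.061104729771614075), (0.0293099507689476, 0.08649272471666336), 60.985774993896484)
[ 447  163   37  129 3448] [ 0.5821 -0.0681  0.0426] ((0.5801672339439392, -0.06931111961603165), (0.07419006526470184, 0.01595694199204445), 0.3367516100406647)
```

View pics/w2.png

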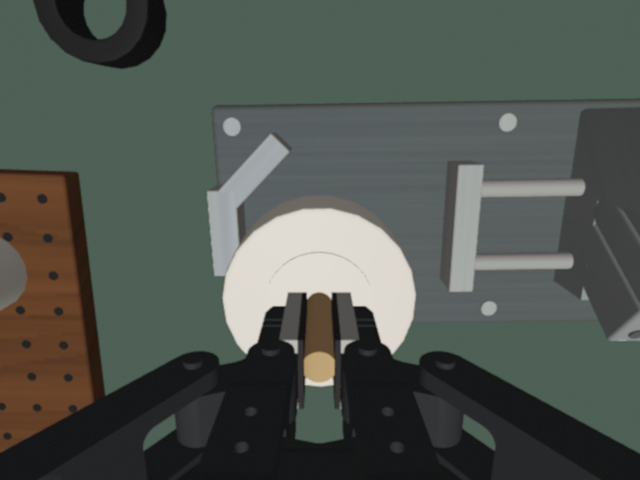

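The case is held upright, disc at (320,295), between the V jaw at (245,200) and the sliding jaw at (462,228). Its underside is at 0.094 and its axis at (0.5725, 0.013). I will correct by +8.5 mm in x and -9 mm in y, then lower it.

>>> {"fn": "send_rows", "kwargs": {"increments": [{"translation": [0.057,0.06,0],"twist": [0,0,0]},{"translation": [0,0,0.14],"twist": [0,0,0]},{"translation": [0,0,0.14],"twist": [0,0,0]},{"translation": [0,0,0.1],"twist": [0,0,0]},{"translation": [0,0,0.04],"twist": [0,0,0]}]}}

```text
clock: 6.0
ee_pos: [0.5828, 0.0028, 0.0794]
tool_rot: [3.142, 0.001, -0.0]
contact_force: [0.2, -0.6, -0.9]
gripper_width: 0.104
gripper_force: 39.3
```

>>> {"fn": "send_rows", "kwargs": {"increments": [{"translation": [0,0,0],"twist": [0,0,0]},{"translation": [0,0,0],"twist": [0,0,0]}]}}

```text
clock: 6.25
ee_pos: [0.5837, 0.0026, 0.081]
tool_rot: [3.141, -0.002, -0.001]
contact_force: [-0.4, 0.3, -1.6]
gripper_width: 0.101
gripper_force: 39.3
```

```bash
cat > cs.py <<'E'
from h import *
o=manip.observe();c=manip.camera("wrist");W=wristworld(o,c)
print(o["ee_pos"],o["tool_rot"],o["contact_force"])
im=c["image"].astype(int);ok=c["z_map"]>.02
d=np.hypot(W[...,0]-.581,W[...,1]-.01)
zt=W[...,2][ok&(d<.05)&(im.min(-1)>190)&(W[...,2]>.046)];print("top z",np.median(zt))
m=ok&(d<.07)&(im.min(-1)>140)&(abs(W[...,2]-np.median(zt))<.0025);P=W[m]
print(len(P),cv2.minEnclosingCircle(P[:,:2].astype(np.float32)))
E
python3 cs.py
```

```text
[0.58365768 0.00255709 0.08099756] [ 3.14128434e+00 -1.54790214e-03 -8.69575417e-04] [-0.35746388  0.28013459 -1.5764518 ]
top z 0.061059818413909034
17055 ((0.5829375386238098, 0.0036273810546845198), 0.03796772658824921)
```

>>> {"fn": "send_rows", "kwargs": {"increments": [{"translation": [-0.008,0,0.03],"twist": [0,0,0]},{"translation": [0,0,0.03],"twist": [0,0,0]},{"translation": [0,0,0.015],"twist": [0,0,0]},{"translation": [0,0,0.01],"twist": [0,0,0]},{"translation": [0,0,0],"twist": [0,0,0]}]}}

```text
clock: 6.92
ee_pos: [0.5819, 0.0026, 0.0676]
tool_rot: [3.141, -0.0, -0.001]
contact_force: [-0.7, 0.6, -0.1]
gripper_width: 0.106
gripper_force: 39.5
```

>>> {"fn": "send_rows", "kwargs": {"increments": [{"translation": [0,0,0.005],"twist": [0,0,0]},{"translation": [0,0,0],"twist": [0,0,0]}]}}

```text
clock: 7.18
ee_pos: [0.5818, 0.0026, 0.0675]
tool_rot: [3.141, -0.0, -0.001]
contact_force: [-2.4, 1.1, 5.5]
gripper_width: 0.102
gripper_force: 40.0
```

```bash
python3 cs.py
```

```text
[0.58182891 0.00263246 0.06754828] [ 3.14139374e+00 -4.55056205e-04 -9.13090711e-04] [-2.39388794  1.07840091  5.53616564]
top z 0.04767033721176188
17070 ((0.5862845182418823, 0.019938306882977486), 0.054565489292144775)
```

On the bed (5.5 N upward). I release it and rise.

>>> {"fn": "send_rows", "kwargs": {"increments": [{"translation": [0,0,0],"twist": [0,0,0]},{"translation": [0,0,0],"twist": [0,0,0]},{"translation": [0,0,0],"twist": [0,0,0]},{"translation": [0,0,-0.1],"twist": [0,0,0]},{"translation": [0,0,-0.2],"twist": [0,0,0]}], "fingers": 40}}

```text
clock: 7.85
ee_pos: [0.5811, 0.0027, 0.1119]
tool_rot: [-3.141, 0.003, -0.001]
contact_force: [0.2, 0.3, -0.1]
gripper_width: 0.465
gripper_force: 0.0
```

>>> {"fn": "send_rows", "kwargs": {"increments": [{"translation": [-0.1,0,-0.35],"twist": [0,0,0]},{"translation": [-0.1,0,-0.35],"twist": [0,0,0]},{"translation": [-0.1,0,-0.2],"twist": [0,0,0]},{"translation": [0,0,0],"twist": [0,0,0]}]}}

```text
clock: 8.35
ee_pos: [0.5376, 0.0026, 0.2508]
tool_rot: [3.141, -0.007, -0.001]
contact_force: [-0.3, -0.0, -0.5]
gripper_width: 0.468
gripper_force: 0.0
```

Run:
```python
from h import *
o=manip.observe();c=manip.camera("wrist");save(c,"w3");W=wristworld(o,c);im=c["image"].astype(int);ok=c["z_map"]>.02
print(o["ee_pos"],o["tool_rot"])
d=np.hypot(W[...,0]-.581,W[...,1]-.004)
m=ok&(d<.045)&(im.min(-1)>140)&(abs(W[...,2]-.048)<.0035);P=W[m];print(len(P),P.mean(0),cv2.minEnclosingCircle(P[:,:2].astype(np.float32)))
s=ok&(d<.03)&(W[...,2]>.085)&(W[...,2]<.1);print("stem tip",W[s].mean(0),s.sum())
a=manip.camera("top");np.savez("top1.npz",**a);Wt=world(a)
# sloping face fit + rim from top camera (fixture frame)
f=Rn.from_euler("z",.009).as_matrix();L=(Wt-[.582,-.096,0])@f
n=np.array([-.574,0,.819]);e=(L-[-24,-100,109]@np.eye(3)*.001)@n
box=(abs(L[...,1]+.100)<.058)&(L[...,2]>.06)&(L[...,2]<.15)&(abs(L[...,0]+.02)<.05)
for lab,m in(("face",box&(abs(e+.011)<.004)),("rim",box&(e>-.006)&(e<.006))):
    P=L[m];print(lab,m.sum(),P.mean(0).round(4),np.percentile(P,[2,98],axis=0).round(4).tolist(),"offs",np.percentile(e[m],[5,50,95]).round(4))
```

```text
[0.53763827 0.00259641 0.25079538] [ 3.14060432e+00 -7.41234621e-03 -9.75006902e-04]
7308 [0.58223677 0.00398492 0.04775615] ((0.5810574889183044, 0.0040565612725913525), 0.037998344749212265)
stem tip [0.58128295 0.00389281 0.09214094] 187
face 116 [ 0.016  -0.0818  0.1222] [[0.0105, -0.1103, 0.1186], [0.0203, -0.0449, 0.1257]] offs [-0.0144 -0.0121 -0.0099]<stdin>:13: RuntimeWarning: Mean of empty slice.
  ret = um.true_divide(
Traceback (most recent call last):
IndexError: index -1 is out of bounds for axis 0 with size 0
```

The case stands released at (0.581, 0.004), upright, with its top at 0.048. Next I refine the wheel position from the unobstructed first images.

Run:
```python
from h import *
f=Rn.from_euler("z",.009).as_matrix();n=np.array([-.574,0,.819]);u=np.array([.819,0,.574])
for nm in("top0","scene0"):
    c=dict(np.load(nm+".npz"));L=(world(c)-[.582,-.096,0])@f
    D=L-np.array([-.024,-.1,.109]);e=D@n;s=D@u
    box=(abs(D[...,1])<.058)&(abs(s)<.045)&(abs(e)<.03)
    for lab,m in(("face",box&(abs(e+.011)<.005)),("rim",box&(e>-.005)&(abs(s)<.02))):
        if m.sum()==0: print(nm,lab,0);continue
        print(nm,lab,m.sum(),"y",np.percentile(D[m][:,1],[2,50,98]).round(4),"s",np.percentile(s[m],[2,50,98]).round(4),"e",np.percentile(e[m],[5,50,95]).round(4))
```

```text
top0 face 1775 y [-0.0558  0.0014  0.056 ] s [-0.0375  0.0051  0.0433] e [-0.0147 -0.0119 -0.0088]
top0 rim 111 y [-0.0191  0.0002  0.0166] s [-0.005   0.0031  0.0105] e [-0.0044 -0.002   0.0015]
scene0 face 1230 y [-0.0558  0.0054  0.0558] s [-0.0372  0.0165  0.044 ] e [-0.0138 -0.0094 -0.0078]
scene0 rim 144 y [-0.0179  0.0047  0.0239] s [-0.0068  0.0049  0.0108] e [-0.0046 -0.0005  0.0023]
```

>>> {"fn": "send_rows", "kwargs": {"increments": [{"translation": [-0.12,0.26,-0.03],"twist": [0,0,0]},{"translation": [-0.13,0.33,-0.03],"twist": [0,0,0]},{"translation": [-0.13,0.33,-0.03],"twist": [0,0,0]},{"translation": [-0.13,0.32,-0.03],"twist": [0,0,0]},{"translation": [-0.11,0.25,-0.01],"twist": [0,0,0]}], "fingers": 0, "grip_force": 80}}

```text
clock: 9.07
ee_pos: [0.4427, -0.2224, 0.2647]
tool_rot: [-3.14, 0.002, -0.002]
contact_force: [0.8, -0.2, 0.1]
gripper_width: 0.003
gripper_force: 0.0
```

>>> {"fn": "send_rows", "kwargs": {"increments": [{"translation": [0,0,0],"twist": [0,0.0243,0]},{"translation": [0,0,0],"twist": [0,0.0243,0]},{"translation": [0,0,0],"twist": [0,0.0243,0]},{"translation": [0,0,0],"twist": [0,0.0243,0]},{"translation": [0,0,0],"twist": [0,0,0]}]}}

```text
clock: 9.7
ee_pos: [0.4407, -0.2196, 0.2627]
tool_rot: [-3.134, -0.606, -0.01]
contact_force: [0.3, 0.1, 0.3]
gripper_width: -0.006
gripper_force: 0.0
```

```bash
cat > rel.py <<'E'
from h import *
o=manip.observe();M=Rn.from_euler("xyz",o["tool_rot"]).as_matrix()
n=np.array([-.574,0,.819]);u=np.array([.819,0,.574]);R0=np.array([.560,-.196,.1095])
tip=o["ee_pos"]+.008*M[:,2];D=tip-R0
print(o["clock"],"q",o["q"].round(2),"z",M[:,2].round(3),"tip e,s,y(mm)",(1e3*np.array([D@n,D@u,D[1]])).round(1),"F n,u,y",np.round([o["contact_force"]@n,o["contact_force"]@u,o["contact_force"][1]],1))
E
python3 rel.py
```

```text
9.7 q [-0.96 -0.09  2.03  0.62  0.93  0.3 ] z [ 0.569  0.002 -0.822] tip e,s,y(mm) [186.   -9.8 -23.6] F n,u,y [0.1 0.5 0.1]
```

>>> {"fn": "send_rows", "kwargs": {"increments": [{"translation": [0.065,-0.05,0.25],"twist": [0,0,0]},{"translation": [0,0,0.3],"twist": [0,0,0]},{"translation": [0,0,0.3],"twist": [0,0,0]},{"translation": [0,0,0.27],"twist": [0,0,0]},{"translation": [0,0,0],"twist": [0,0,0]}]}}

```text
clock: 10.32
ee_pos: [0.5495, -0.2118, 0.131]
tool_rot: [-3.136, -0.606, -0.001]
contact_force: [-0.5, 0.3, 0.4]
gripper_width: 0.007
gripper_force: 0.0
```

>>> {"fn": "send_rows", "kwargs": {"increments": [{"translation": [0,0,0],"twist": [0,0,0]}]}}

```text
clock: 10.45
ee_pos: [0.549, -0.2132, 0.1346]
tool_rot: [3.141, -0.611, 0.001]
contact_force: [0.3, -0.5, 0.1]
gripper_width: -0.003
gripper_force: 0.0
```

```bash
python3 rel.py
python3 - <<'E'
from h import *
b=manip.camera("scene");cv2.imwrite("pics/s2.png",cv2.resize(np.ascontiguousarray(b["image"][200:400,60:320,::-1]),None,fx=3,fy=3,interpolation=2))
E
```

```text
10.45 q [-0.73  0.2   2.1   0.87  0.52  0.14] z [ 0.573  0.    -0.819] tip e,s,y(mm) [ 18.9   5.4 -17.2] F n,u,y [-0.1  0.3 -0.5]
```

View pics/s2.png

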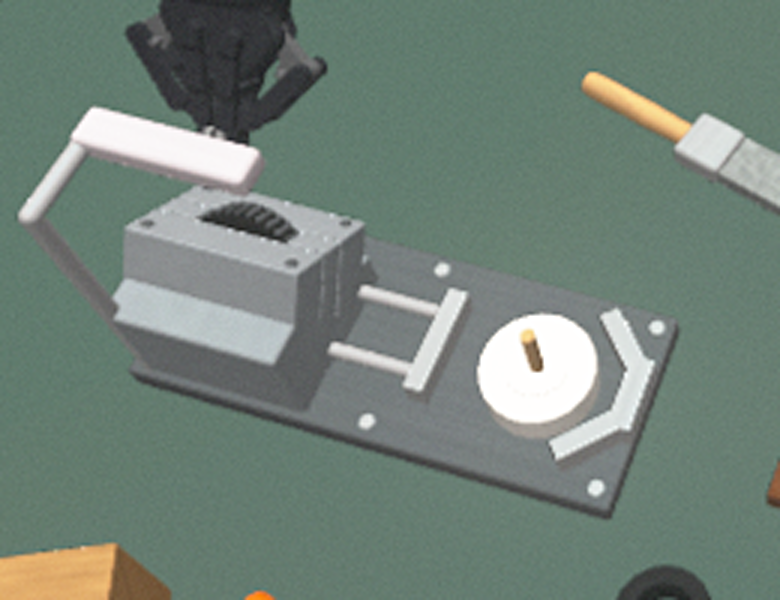

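The gripper at (230,70) hovers in front of the wheel, clear of the light. The case at (540,370) stands between the jaws. I now approach until contact.

>>> {"fn": "send_rows", "kwargs": {"increments": [{"translation": [-0.02,0,0.06],"twist": [0,0,0]},{"translation": [0,0,0.03],"twist": [0,0,0]},{"translation": [0,0,0.015],"twist": [0,0,0]},{"translation": [0,0,0.01],"twist": [0,0,0]},{"translation": [0,0,0],"twist": [0,0,0]}]}}

```text
clock: 11.12
ee_pos: [0.5554, -0.2134, 0.1184]
tool_rot: [3.141, -0.611, -0.001]
contact_force: [0.3, 0.5, -0.2]
gripper_width: -0.0
gripper_force: 0.0
```

```bash
python3 rel.py
```

```text
11.125 q [-0.72  0.24  2.11  0.93  0.49  0.08] z [ 0.573 -0.001 -0.819] tip e,s,y(mm) [  2.    1.3 -17.4] F n,u,y [-0.3  0.1  0.5]
```

>>> {"fn": "send_rows", "kwargs": {"increments": [{"translation": [0,0,0.015],"twist": [0,0,0]},{"translation": [0,0,0.01],"twist": [0,0,0]},{"translation": [0,0,0],"twist": [0,0,0]}]}}

```text
clock: 11.5
ee_pos: [0.5574, -0.2143, 0.1159]
tool_rot: [3.139, -0.611, -0.0]
contact_force: [-5.3, -1.1, 5.1]
gripper_width: 0.003
gripper_force: 3.9
```

```bash
python3 rel.py
```

```text
11.5 q [-0.71  0.24  2.11  0.94  0.48  0.07] z [ 0.574 -0.003 -0.819] tip e,s,y(mm) [ -1.3   1.6 -18.4] F n,u,y [ 7.2 -1.4 -1.1]
```

>>> {"fn": "send_rows", "kwargs": {"increments": [{"translation": [0,-0.04,0.003],"twist": [0,0,0]},{"translation": [0,-0.04,0],"twist": [0,0,0]},{"translation": [0,-0.04,0],"twist": [0,0,0]}]}}

```text
clock: 11.88
ee_pos: [0.5565, -0.198, 0.1171]
tool_rot: [3.132, -0.613, 0.002]
contact_force: [-27.3, -1.9, 25.3]
gripper_width: -0.003
gripper_force: 17.9
```

```bash
python3 rel.py
```

```text
11.875 q [-0.68  0.23  2.13  0.95  0.45  0.09] z [ 0.575 -0.008 -0.818] tip e,s,y(mm) [ 0.2  1.6 -2.1] F n,u,y [36.4 -7.9 -1.9]
```

>>> {"fn": "send_rows", "kwargs": {"increments": [{"translation": [0,-0.02,-0.009],"twist": [0,0,0]},{"translation": [0,-0.04,0],"twist": [0,0,0]}]}}

```text
clock: 12.12
ee_pos: [0.5564, -0.1875, 0.1171]
tool_rot: [3.138, -0.612, -0.0]
contact_force: [-8.4, -0.8, 7.8]
gripper_width: -0.003
gripper_force: 5.7
```

```bash
python3 rel.py
```

```text
12.125 q [-0.66  0.22  2.14  0.95  0.45  0.1 ] z [ 0.574 -0.004 -0.819] tip e,s,y(mm) [0.3 1.5 8.5] F n,u,y [11.2 -2.4 -0.8]
```

>>> {"fn": "send_rows", "kwargs": {"increments": [{"translation": [0,-0.04,0.004],"twist": [0,0,0]},{"translation": [0,-0.04,0.006],"twist": [0,0,0]}]}}

```text
clock: 12.38
ee_pos: [0.5578, -0.1745, 0.1152]
tool_rot: [3.141, -0.611, -0.001]
contact_force: [-1.3, -0.1, 0.3]
gripper_width: 0.002
gripper_force: 0.0
```

```bash
python3 rel.py
cat > jw.py <<'E'
from h import *
b=manip.camera("scene");W=world(b);L=(W-[.582,-.096,0])@Rn.from_euler("z",.009).as_matrix()
m=(abs(L[...,0])<.034)&(L[...,1]>0)&(L[...,1]<.1)&(abs(L[...,2]-.0445)<.003)&(b["image"].min(-1)>120)&(np.hypot(W[...,0]-.581,W[...,1]-.004)>.045)
n,l,s,c=cv2.connectedComponentsWithStats(m.astype(np.uint8));k=1+s[1:,4].argmax();y=L[l==k][:,1]
yj=np.percentile(y,97);print("jaw px",len(y),"y 3/97%",np.percentile(y,[3,97]).round(4),"mid+7",round(np.median(y)+.007,4))
E
python3 jw.py
```

```text
12.375 q [-0.63  0.22  2.15  0.96  0.43  0.12] z [ 0.574 -0.002 -0.819] tip e,s,y(mm) [-2.1  1.5 21.5] F n,u,y [ 1.  -0.8 -0.1]
jaw px 231 y 3/97% [0.0331 0.0468] mid+7 0.0471
```

The jaw advanced about 12 mm, as expected for this rim travel. Next stroke.

>>> {"fn": "send_rows", "kwargs": {"increments": [{"translation": [0,0,-0.08],"twist": [0,0,0]},{"translation": [0,0.14,0],"twist": [0,0,0]},{"translation": [0,0.14,0],"twist": [0,0,0]},{"translation": [0,0,0.06],"twist": [0,0,0]},{"translation": [0,0,0.017],"twist": [0,0,0]}]}}

```text
clock: 13.05
ee_pos: [0.5577, -0.2166, 0.1148]
tool_rot: [3.141, -0.61, -0.001]
contact_force: [-10.9, -3.7, 11.6]
gripper_width: -0.003
gripper_force: 8.2
```

>>> {"fn": "send_rows", "kwargs": {"increments": [{"translation": [0,0,0.002],"twist": [0,0,0]}]}}

```text
clock: 13.18
ee_pos: [0.5576, -0.2168, 0.1149]
tool_rot: [3.139, -0.611, 0.0]
contact_force: [-7.3, -3.6, 6.2]
gripper_width: 0.002
gripper_force: 4.7
```

```bash
python3 rel.py
```

```text
13.175 q [-0.72  0.25  2.11  0.94  0.48  0.07] z [ 0.573 -0.003 -0.819] tip e,s,y(mm) [ -2.2   1.2 -20.8] F n,u,y [ 9.2 -2.4 -3.6]
```

>>> {"fn": "send_rows", "kwargs": {"increments": [{"translation": [0,-0.04,-0.006],"twist": [0,0,0]},{"translation": [0,-0.04,-0.005],"twist": [0,0,0]},{"translation": [0,-0.04,-0.004],"twist": [0,0,0]}]}}

```text
clock: 13.55
ee_pos: [0.5558, -0.1981, 0.1171]
tool_rot: [3.139, -0.611, 0.0]
contact_force: [-5.4, -2.2, 4.9]
gripper_width: 0.002
gripper_force: 3.7
```

```bash
python3 rel.py
```

```text
13.55 q [-0.68  0.23  2.13  0.94  0.46  0.09] z [ 0.573 -0.002 -0.819] tip e,s,y(mm) [ 0.6  0.9 -2.2] F n,u,y [ 7.1 -1.6 -2.2]
```

>>> {"fn": "send_rows", "kwargs": {"increments": [{"translation": [0,-0.04,0.001],"twist": [0,0,0]},{"translation": [0,-0.04,0.004],"twist": [0,0,0]},{"translation": [0,-0.04,0.009],"twist": [0,0,0]}]}}

```text
clock: 13.92
ee_pos: [0.5568, -0.1784, 0.1152]
tool_rot: [-3.141, -0.61, 0.0]
contact_force: [-6.9, 0.5, 7.4]
gripper_width: 0.001
gripper_force: 4.9
```

```bash
python3 rel.py;python3 jw.py
```

```text
13.925 q [-0.65  0.22  2.15  0.96  0.44  0.11] z [ 0.573  0.001 -0.819] tip e,s,y(mm) [-1.5  0.7 17.6] F n,u,y [10.  -1.4  0.5]
jaw px 188 y 3/97% [0.047  0.0603] mid+7 0.06
```

>>> {"fn": "send_rows", "kwargs": {"increments": [{"translation": [0,0,-0.08],"twist": [0,0,0]},{"translation": [0,0.13,0],"twist": [0,0,0]},{"translation": [0,0.13,0],"twist": [0,0,0]},{"translation": [0,0,0.06],"twist": [0,0,0]},{"translation": [0,0,0.024],"twist": [0,0,0]}]}}

```text
clock: 14.6
ee_pos: [0.558, -0.2192, 0.1137]
tool_rot: [-3.141, -0.61, -0.002]
contact_force: [-10.2, -4.4, 11.6]
gripper_width: -0.001
gripper_force: 7.9
```

>>> {"fn": "send_rows", "kwargs": {"increments": [{"translation": [0,0,0],"twist": [0,0,0]}]}}

```text
clock: 14.72
ee_pos: [0.5578, -0.2197, 0.114]
tool_rot: [3.14, -0.61, -0.001]
contact_force: [-3.5, -3.0, 1.1]
gripper_width: 0.003
gripper_force: 2.0
```

```bash
python3 rel.py
```

```text
14.725 q [-0.72  0.25  2.11  0.94  0.48  0.06] z [ 0.573 -0.002 -0.82 ] tip e,s,y(mm) [ -3.1   0.8 -23.7] F n,u,y [ 3.  -2.2 -3. ]
```

>>> {"fn": "send_rows", "kwargs": {"increments": [{"translation": [0,-0.04,-0.006],"twist": [0,0,0]},{"translation": [0,-0.04,-0.006],"twist": [0,0,0]},{"translation": [0,-0.04,-0.004],"twist": [0,0,0]},{"translation": [0,-0.03,-0.001],"twist": [0,0,0]}]}}

```text
clock: 15.22
ee_pos: [0.5556, -0.1967, 0.1168]
tool_rot: [3.139, -0.61, 0.0]
contact_force: [-11.4, -2.0, 9.4]
gripper_width: -0.002
gripper_force: 6.8
```

```bash
python3 rel.py
```

```text
15.225 q [-0.68  0.23  2.13  0.94  0.46  0.09] z [ 0.573 -0.002 -0.819] tip e,s,y(mm) [ 0.6  0.6 -0.7] F n,u,y [14.3 -3.9 -2. ]
```

>>> {"fn": "send_rows", "kwargs": {"increments": [{"translation": [0,-0.04,0.001],"twist": [0,0,0]},{"translation": [0,-0.04,0.004],"twist": [0,0,0]},{"translation": [0,-0.04,0.009],"twist": [0,0,0]}]}}

```text
clock: 15.6
ee_pos: [0.5568, -0.1772, 0.1149]
tool_rot: [-3.141, -0.61, -0.0]
contact_force: [-6.0, -0.2, 6.4]
gripper_width: -0.001
gripper_force: 3.9
```

```bash
python3 rel.py;sed -i 's/.004)>.045/.004)>.0/;s/.0445)<.003/.044)<.0025/' jw.py
cat >> jw.py <<'E'
w=(abs(L[...,0])<.06)&(L[...,1]>.06)&(L[...,1]<.16)&(abs(L[...,2]-.0485)<.005)&(b["image"].min(-1)>185)
st=(abs(L[...,0])<.02)&(L[...,1]>.07)&(L[...,1]<.14)&(L[...,2]>.085)&(L[...,2]<.105)
print("stem tip fix frame",L[st].mean(0).round(4),st.sum(),"from seat (scene bias ~2mm)")
E
python3 jw.py
```

```text
15.6 q [-0.64  0.22  2.15  0.96  0.44  0.11] z [ 0.573  0.001 -0.82 ] tip e,s,y(mm) [-1.8  0.4 18.8] F n,u,y [ 8.7 -1.3 -0.2]
jaw px 199 y 3/97% [0.0628 0.0761] mid+7 0.0768
stem tip fix frame [0.0002 0.1146 0.0924] 35 from seat (scene bias ~2mm)
```

Almost home. One more stroke, up to the stall.

>>> {"fn": "send_rows", "kwargs": {"increments": [{"translation": [0,0,-0.08],"twist": [0,0,0]},{"translation": [0,0.13,0],"twist": [0,0,0]},{"translation": [0,0.12,0],"twist": [0,0,0]},{"translation": [0,0,0.06],"twist": [0,0,0]},{"translation": [0,0,0.025],"twist": [0,0,0]}]}}

```text
clock: 16.27
ee_pos: [0.5583, -0.2178, 0.1142]
tool_rot: [3.138, -0.611, -0.001]
contact_force: [-17.2, -6.8, 16.6]
gripper_width: -0.001
gripper_force: 12.3
```

>>> {"fn": "send_rows", "kwargs": {"increments": [{"translation": [0,-0.02,0],"twist": [0,0,0]},{"translation": [0,-0.03,-0.006],"twist": [0,0,0]}]}}

```text
clock: 16.52
ee_pos: [0.5573, -0.2127, 0.1157]
tool_rot: [3.131, -0.611, 0.0]
contact_force: [-15.8, -8.9, 12.0]
gripper_width: 0.0
gripper_force: 10.2
```

```bash
python3 rel.py
```

```text
16.525 q [-0.71  0.24  2.12  0.94  0.47  0.07] z [ 0.574 -0.01  -0.819] tip e,s,y(mm) [ -1.3   1.3 -16.8] F n,u,y [18.9 -6.  -8.9]
```

>>> {"fn": "send_rows", "kwargs": {"increments": [{"translation": [0,-0.03,-0.005],"twist": [0,0,0]},{"translation": [0,-0.03,-0.003],"twist": [0,0,0]},{"translation": [0,-0.03,-0.002],"twist": [0,0,0]}]}}

```text
clock: 16.9
ee_pos: [0.5584, -0.2006, 0.1187]
tool_rot: [3.129, -0.615, -0.0]
contact_force: [-7.5, -9.1, 10.9]
gripper_width: -0.0
gripper_force: 6.6
```

```bash
python3 rel.py;python3 jw.py
```

```text
16.9 q [-0.68  0.23  2.13  0.95  0.45  0.09] z [ 0.577 -0.013 -0.816] tip e,s,y(mm) [ 0.5  4.  -4.7] F n,u,y [13.2  0.1 -9.1]
jaw px 195 y 3/97% [0.0644 0.0781] mid+7 0.0786
stem tip fix frame [-0.0002  0.116   0.093 ] 34 from seat (scene bias ~2mm)
```

>>> {"fn": "send_rows", "kwargs": {"increments": [{"translation": [0,-0.03,0.003],"twist": [0,0,0]},{"translation": [0,-0.03,0.003],"twist": [0,0,0]},{"translation": [0,-0.03,0.003],"twist": [0,0,0]}]}}

```text
clock: 17.32
ee_pos: [0.5599, -0.1906, 0.1194]
tool_rot: [3.12, -0.618, 0.001]
contact_force: [-15.9, -13.3, 20.4]
gripper_width: -0.002
gripper_force: 12.6
```

```bash
python3 rel.py;python3 jw.py
```

```text
17.325 q [-0.65  0.22  2.14  0.95  0.42  0.11] z [ 0.58  -0.021 -0.815] tip e,s,y(mm) [0.2 5.6 5.3] F n,u,y [ 25.8  -1.3 -13.3]
jaw px 199 y 3/97% [0.0646 0.0781] mid+7 0.0785
stem tip fix frame [0.     0.1161 0.0929] 35 from seat (scene bias ~2mm)
```

Stalled: the jaw no longer advances while the finger slips at 13 N. I retreat and check.

>>> {"fn": "send_rows", "kwargs": {"increments": [{"translation": [0,0,-0.08],"twist": [0,0,0]},{"translation": [0,0,-0.25],"twist": [0,0,0]},{"translation": [0,0,-0.35],"twist": [0,0,0]},{"translation": [0,0,-0.35],"twist": [0,0,0]},{"translation": [0,0,0],"twist": [0,0,0]}]}}

```text
clock: 18.0
ee_pos: [0.469, -0.182, 0.2449]
tool_rot: [3.136, -0.615, 0.002]
contact_force: [0.5, 1.3, -0.2]
gripper_width: -0.002
gripper_force: 0.0
```

>>> {"fn": "send_rows", "kwargs": {"increments": [{"translation": [-0.1,0.2,-0.1],"twist": [0,0,0]},{"translation": [-0.2,0.2,-0.1],"twist": [0,0,0]},{"translation": [0,0,0],"twist": [0,0,0]}]}}

```text
clock: 18.38
ee_pos: [0.4136, -0.2433, 0.2387]
tool_rot: [-3.138, -0.609, -0.008]
contact_force: [0.6, -0.2, 0.0]
gripper_width: -0.001
gripper_force: 0.0
```

```bash
python3 rel.py; python3 jw.py
python3 - <<'E'
from h import *
b=manip.camera("top");cv2.imwrite("pics/t3.png",cv2.resize(np.ascontiguousarray(b["image"][80:260,170:500,::-1]),None,fx=2.4,fy=2.4,interpolation=2))
W=world(b);L=(W-[.582,-.096,0])@Rn.from_euler("z",.009).as_matrix();im=b["image"]
d=np.hypot(L[...,0],L[...,1]-.115)
m=(d<.05)&(abs(W[...,2]-.048)<.004)&(im.min(-1)>195)
P=L[m];print(m.sum(),P.mean(0),cv2.minEnclosingCircle(P[:,:2].astype(np.float32)))
j=(abs(L[...,0])<.034)&(L[...,1]>.04)&(L[...,1]<.09)&(abs(L[...,2]-.042)<.003)&(im.min(-1)>120);print("jaw y",np.percentile(L[j][:,1],[3,50,97]))
E
```

```text
18.375 q [-1.08 -0.07  2.08  0.68  0.93  0.14] z [ 0.572 -0.001 -0.82 ] tip e,s,y(mm) [181.9 -45.8 -47.3] F n,u,y [-0.3  0.5 -0.2]
jaw px 205 y 3/97% [0.0645 0.0779] mid+7 0.0783
stem tip fix frame [-1.000e-04  1.161e-01  9.350e-02] 33 from seat (scene bias ~2mm)
874 [0.00019439 0.11635847 0.04771077] ((3.084332274738699e-05, 0.1152305155992508), 0.04983614757657051)
jaw y [0.05868439 0.06905633 0.07664638]
```

View pics/t3.png

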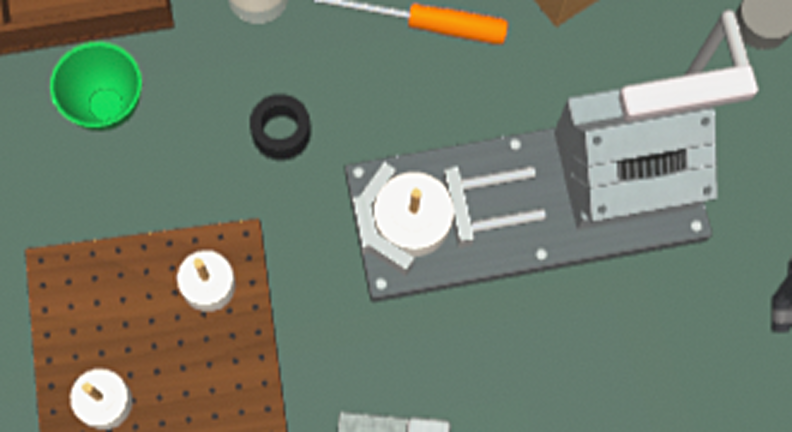

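The case at (413,211) sits in the V with the jaw against it at (458,205). The narrow cases have not moved and the arm is clear.

```bash
python3 -c "
from bench import manip
print(manip.finish_job())"
```

```text
the job is handed in; nothing more can be done
None
```

The wide case is clamped home in the V jaw: I rolled the wheel until it stalled, with the jaw at about 77 mm and the case axis within about 1–2 mm of the seat. The narrow cases are untouched, and the job was handed in at about 18 s; no verdict came back.

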